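# Close the film processor and crank it one turn

## Robot

A 7-joint arm with a two-finger parallel gripper is mounted at the origin on the work surface. World frame = base frame: x ahead of the robot, y to its left, z up, the work surface at z = 0. Lengths are in m, angles in rad, forces in N, time in s.
With the tool pointing down it reaches from about 0.425 to 0.875 m from the base axis. Payload 8.4 kg.
Tool frame: the origin (TCP) lies on the centre line of the jaws, within the pads' length; the fingertips stand 22 mm ahead of it and the grasp point (between the pads) lies 3 mm ahead of it; z points along the fingers, y is the line along which they close (so a half turn about z gives the same grasp; the last joint's range is limited). The gripper opens to 87 mm and grips with 3 to 60 N. Pads are 19 mm wide; open, the fingers measure 117 mm over their backs; the gripper's body (75 mm by 190 mm) begins 51 mm behind the grasp point.
Start: joints at [1.18, 0.333, 0.04, 1.465, -0.013, 1.343, -0.059], TCP at [0.187, -0.623, 0.245] pointing down, gripper open.
Joint ranges: [-2.58, 2.58], [-0.38, 2.09], [-1.3, 1.39], [0.25, 2.4], [-1.5, 4.64], [0.08, 2.09], [-2.65, 2.65]. Speed limits (rad/s): [2.22, 2.22, 2.79, 2.79, 3.14, 3.14, 3.14].

## Interface

Orientations are given as a unit quaternion [x, y, z, w].
In Python, from rig import * gives the robot as it stands.
- The arm moves only by the tool send_rows, never from a script. Its argument "rows" is a list of rows, each an object of numbers: "wx", "wy", "wz": the turn, a rotation vector about the tool's x, y, z in rad; "dx", "dy", "dz": the shift along the tool's x, y, z in cm; "gripper": the opening, from -1 (shut) to 1 (fully open). In form: [{"wx": .., "wy": .., "wz": .., "dx": .., "dy": .., "dz": .., "gripper": ..}, ...]. A call has 1 to 20 rows; each row shifts and turns the commanded pose from where the row before left it, along the tool's axes as they then stand; what a row does not reach is not made up. A row lasts 1/10 s, in which the tool goes at most 50 mm and 8.59 degrees, less where a joint would pass 70% of its speed; a pose out of reach is approached as far as the arm can. A call is refused whole if a number of a shift passes 5 or a number of a turn 0.15, either way. A call with a gripper value outside its range is refused whole. The fingers move at their own pace and stop on an object; the grip force is fixed at half the most. Time passes only in rows, so rows that do not move let the fingers close. It gives the time, the measured TCP pose, the force, the opening and the grip force at its end, in the units of the state.
- observe(): the state, without advancing time (a new reading comes with each control period).
- camera(name): name is "scene" or "side" or "wrist"; returns a dict with "pixels" (400x640x3 uint8, red, green, blue), "K" (3x3 intrinsics, pixels), "dist" ([k1, k2, p1, p2, k3] as OpenCV has them; the pictures are not rectified), "world_to_cam" (4x4, takes a point from world to camera coordinates); the wrist camera has in their place "tool_from_camera" (4x4, takes a point from camera to tool coordinates, whose origin is the TCP and whose axes are the flange's). Camera axes: x right, y up, looking along -z (the intrinsics and any distortion apply to the point x, -y, -z); pixel columns grow to the right and rows downward; lengths in m; the calibration is good to about 2 mm. A picture is of the moment at which its call begins: read the wrist's pose just before it. There is no depth.
- sign_off(): hands the job in; it is judged then, once.
The state is a dict: "time_s": time; "joint_positions": joint angles; "joint_velocities": joint speeds; "effort": joint torques, N m; "tcp_pos": TCP position; "tool_rot": TCP orientation; "wrist_force": force on the tool from outside, world axes, zero at the start; "ft_torque": the same for the moment, N m; "finger_gap": finger opening in m; "gripper_force": force on a finger pad.
Only numpy, scipy, OpenCV 4.12 (cv2) and the standard library are available. Lean on these libraries where they do the work, as an engineer would, in place of code of your own. Each camera call takes 0.05 s, during which the arm holds its last target. There are 200 camera calls.

## Task

Gently lower the open lid of the film processor until it is fully shut. Then give the crank wheel beside it exactly one full turn clockwise, as seen looking at its face, so that its knob ends up where it stood at the start. Leave the lid shut, let go, and leave everything else on the table where it stands.

Things in the scene. Friction and masses are not known exactly. Their poses are not given: they have to be found in the camera images.
- processor: Film processor, fixed to the table: grey base 250 (x) by 400 (y) by 30 mm, black reel chamber with hinged lid on its left (+y), crank wheel on a sloping console on its right. Origin on the table, 5 mm before and 12 mm left of the base's middle; x points away from the robot (yawed up to 0.2 rad), y left, z up. The chamber is 150 (x) by 160 (y) mm, centred at x 0, y +100 mm, rim 125 mm high.
- nozzle (a point): Lower end of the machine's fixed steel filling pipe, 275 mm above the table over the wheel's far side. The nozzle is 26 mm thick; the pipe (22 mm) rises from it, arches away from the robot at 346 mm and goes down to the base 52 mm behind. No room for an upright gripper below it: lean the tool along the wheel's axis. Axes as the processor's.
- crank (a joint): Angle of the crank wheel, rad: 0 with the knob at the wheel's highest, farthest point; grows clockwise as seen facing the wheel (from the top to the right, -y, then down towards the robot). Starts from -2.3 to 2.3; no stop within a full turn either way (limits -7 and 14). Light friction, 0.08 N m: stays where left; 1 to 3 N at the knob turns it.
- crank_centre (a point): Centre of the crank wheel's front face (black disc 152 mm in diameter, 14 mm thick). Its z axis is the wheel's axis, out of the face: it leans 27 degrees from vertical towards the robot (machine -x). Its x axis points to the knob and turns with the wheel.
- crank_knob (a point): Middle of the grippable part of the crank knob: a round steel knob 28 mm in diameter and 46 mm tall that stands on the wheel's face parallel to the wheel's axis, 58 mm from the axis, and spins freely on its pin. This point lies 28 mm above the wheel's face, 20 mm below the knob's free end. Axes as at crank_centre.
- lid (a joint): Angle of the lid in rad: 0 fully shut (resting level on its stop), 1.6 fully open. Starts from 0.9 to 1.4. The hinge has steady friction (0.35 N m): the lid stays at any angle and must be pushed or led down, about 2 to 4 N at its front edge.
- lid_hinge (a point): Middle of the lid's hinge line, on the far (+x) rim of the chamber, 125 mm above the table; the hinge runs along the machine's y. Axes as the processor's. Fixed to the machine.
- lid_tab (a point): Middle of the outer (upper) face of the tab at the lid's free edge, 168 mm from the hinge line along the lid, 10 mm above its underside. The lid is a black plate 154 long, 164 wide, 10 mm thick, its underside in the hinge line; the tab is 60 mm wide, 10 thick, and stands out 27 mm. z is normal to the outer face, x points along the lid to the hinge.
- jug_near: White jug with a blue label, 75 by 100 by 213 mm high, loose, right of the machine. Origin under its centre, as for all the loose things.
- tank_cap: Black round tank cap lying flat, 108 mm in diameter, 35 mm high, loose, right of the machine.
- paper_roll: White paper roll standing, 108 mm in diameter, 100 mm high, loose, left of the machine.
- beaker: Clear beaker, 72 mm in diameter, 100 mm high, loose, behind the machine.
- spool: Yellow film spool lying flat, 80 mm in diameter, 40 mm high, loose, on the left.

How it is judged:
By the outcome, as a careful person would: the job done as asked, in the order asked, and still so for the second after the job is handed in, with the robot touching nothing.
It also fails if it takes over 58 s, if anything falls off the work surface, if the arm or the gripper's body presses on something with over 40 N, if the wrist force passes 120 N, or if a joint passes its speed limit or range.

## Working session

There is one attempt and no reset: what is moved stays moved. The work goes in short steps, Python scripts to look and compute and a tool call to move; the robot and the scene stay as the last step left them, time stands still between calls to the robot, and variables do not carry over. Pictures are saved under pics/ and viewed, at most 10 in all, crops included, and the job is handed in when it is done.

Besides the shell and the picture viewer there is one more tool, called after "Request:" in YAML: its name, and indented under it one key for each argument. send_rows: Moves the arm, as the interface text tells. Its arguments: {"type":"object","properties":{"rows":{"type":"array"}},"required":["rows"]}

```bash
mkdir -p pics; ls
python3 - <<'E'
from rig import *
import cv2,pickle
s=observe();print({k:s[k] for k in('time_s','tcp_pos','tool_rot','finger_gap')})
d={}
for n in('scene','side','wrist'):
    c=camera(n);d[n]=c;cv2.imwrite(f'pics/{n}0.png',c['pixels'][:,:,::-1])
    print(n,c['K'].tolist() if hasattr(c['K'],'tolist') else c['K'],c['dist'])
pickle.dump(d,open('c0.pkl','wb'))
E
```

```text
pics
{'time_s': 0.0, 'tcp_pos': array([ 0.18684817, -0.62213204,  0.24370012]), 'tool_rot': array([ 9.89377858e-01,  1.45364575e-01, -1.57536501e-04, -7.54839333e-04]), 'finger_gap': 0.0870872687697575}
scene [[368.17646938107464, 0.0, 314.96338825432315], [0.0, 368.17646938107464, 199.10840001807316], [0.0, 0.0, 1.0]] [0.02429257 0.         0.         0.         0.        ]
side [[454.94610093175186, 0.0, 320.3524180964579], [0.0, 454.94610093175186, 194.92931187514301], [0.0, 0.0, 1.0]] [-0.08505805  0.          0.          0.          0.        ]
wrist [[340.1475295378626, 0.0, 323.5948262181714], [0.0, 340.1475295378626, 197.4650662401846], [0.0, 0.0, 1.0]] [-0.03992875  0.          0.          0.          0.        ]
```

View pics/scene0.png

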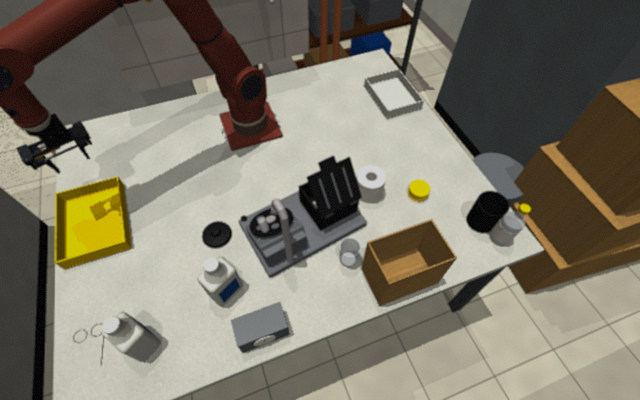

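View pics/side0.png

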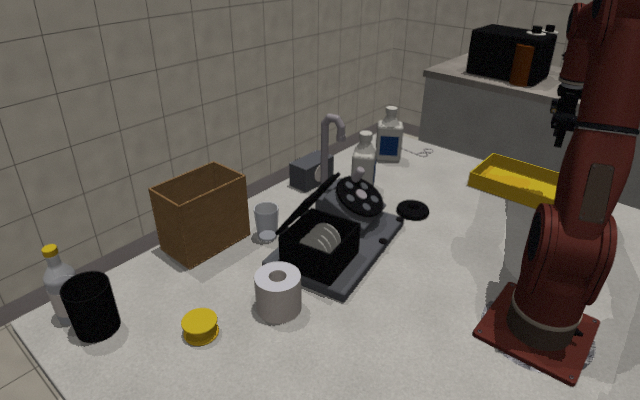

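The scene camera faces the robot, with the machine around (300,220). The side camera shows it around (330,230), with the lid open. I'll enlarge both.

Run:
```python
import cv2,numpy as np
a=cv2.imread('pics/scene0.png')[150:280,230:375];b=cv2.imread('pics/side0.png')[105:305,255:415]
f=lambda i,s:cv2.convertScaleAbs(cv2.resize(i,None,fx=s,fy=s,interpolation=cv2.INTER_CUBIC),alpha=1.6,beta=15)
A=f(a,4);B=f(b,3)
for im,s,x0,y0,w,h in((A,4,230,150,145,130),(B,3,255,105,160,200)):
    for x in range(0,w,20):cv2.putText(im,str(x+x0),(x*s,10),0,.35,(0,0,255));cv2.line(im,(x*s,12),(x*s,16),(0,0,255))
    for y in range(0,h,20):cv2.putText(im,str(y+y0),(0,y*s+4),0,.35,(0,0,255))
cv2.imwrite('pics/A.png',A);cv2.imwrite('pics/B.png',B)
```

```text
(no output)
```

View pics/A.png

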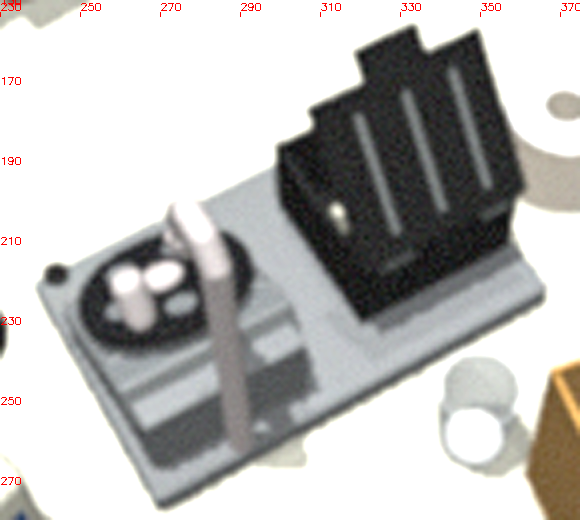

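View pics/B.png

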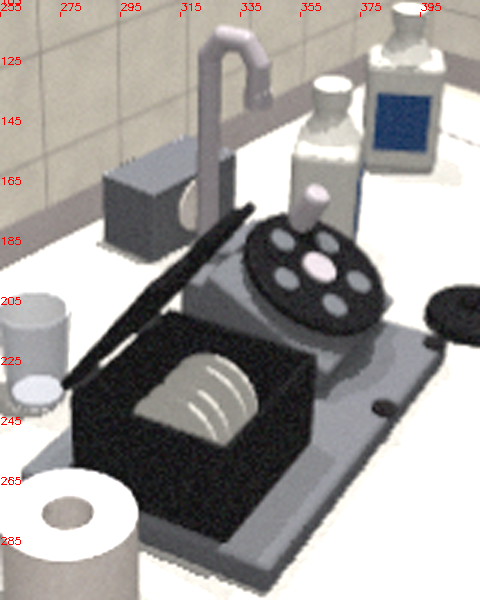

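The crops show these points:
- **Scene:** base corners at (270.5,274), (239.5,221) and (366,222.5); knob tip near (261,219); hub near (271,219).
- **Side:** base corners at (343,296) and (403,219); knob tip near (361,168); hub near (361,194); lid tab edge near (338,175).

```bash
cat > h.py <<'E'
import numpy as np,cv2,pickle
from scipy.spatial.transform import Rotation as R
from scipy.optimize import least_squares
d=pickle.load(open('c0.pkl','rb'))
def ray(c,px,T=None):
    p=cv2.undistortPoints(np.array([[px]],float),c['K'],np.array(c['dist'],float))[0,0]
    M=T if T is not None else np.linalg.inv(np.array(c['world_to_cam']))
    v=M[:3,:3]@np.array([p[0],-p[1],-1]);return M[:3,3],v/np.linalg.norm(v)
def onz(r,z):o,v=r;return o+v*(z-o[2])/v[2]
def tri(a,b):
    A=np.stack([a[1],-b[1]],1);s=np.linalg.lstsq(A,b[0]-a[0],rcond=None)[0]
    p,q=a[0]+a[1]*s[0],b[0]+b[1]*s[1];return (p+q)/2,np.linalg.norm(p-q)
def proj(c,P):
    M=np.array(c['world_to_cam']);q=M[:3,:3]@P+M[:3,3];q=q*[1,-1,-1]
    return cv2.projectPoints(q[None],np.zeros(3),np.zeros(3),np.array(c['K'],float),np.array(c['dist'],float))[0][0,0]
S,D=d['scene'],d['side']
E
python3 - <<'E'
from h import *
np.set_printoptions(precision=4,suppress=True)
# base corners in machine xy: middle at (+.005,-.012)
C=[(S,(270.5,274),(.13,-.212)),(S,(239.7,221.2),(-.12,-.212)),(S,(365.7,222.7),(.13,.188)),(D,(343.3,295.7),(-.12,.188)),(D,(402.7,219.5),(-.12,-.212))]
W=np.array([onz(ray(c,p),.03)[:2] for c,p,_ in C]);m=np.array([k[2] for k in C]);print(W)
f=lambda q:((np.array([[np.cos(q[2]),-np.sin(q[2])],[np.sin(q[2]),np.cos(q[2])]])@m.T).T+q[:2]-W).ravel()
r=least_squares(f,[.6,0,0]);print(r.x,r.fun.reshape(-1,2))
for n,a,b in(('tip',(261.3,218.5),(360.8,168)),('hub',(270.8,218.8),(361.3,194))):
    P,e=tri(ray(S,a),ray(D,b));q=P-[*r.x[:2],0];print(n,P,e,'machine',R.from_euler('z',-r.x[2]).apply(q))
np.save('mach.npy',r.x)
E
```

```text
[[ 0.7155 -0.124 ]
 [ 0.4827 -0.1681]
 [ 0.6522  0.2524]
 [ 0.3994  0.2247]
 [ 0.4672 -0.1584]]
[0.5544 0.0599 0.1678] [[ 0.0026 -0.0034]
 [-0.0112 -0.0011]
 [-0.001   0.0146]
 [ 0.0053  0.0006]
 [ 0.0044 -0.0107]]
tip [ 0.5938 -0.1005  0.1839] 0.0018346202464757913 machine [ 0.012  -0.1648  0.1839]
hub [ 0.5661 -0.0688  0.1198] 0.003952645701198022 machine [-0.01   -0.1289  0.1198]
```

Request:
send_rows:
  rows:
    - {"dx":3,"dy":-2,"dz":-3,"wz":0.015,"gripper":-1}
    - {"dx":3,"dy":-2,"dz":-3,"wz":0.015,"gripper":-1}
    - {"dx":3,"dy":-3,"dz":-2,"wz":0.015,"gripper":-1}
    - {"dx":3,"dy":-3,"dz":-2,"wz":0.015,"gripper":-1}
    - {"dx":3,"dy":-3,"dz":-2,"wz":0.015,"gripper":-1}
    - {"dx":3,"dy":-3,"dz":-2,"wz":0.015,"gripper":-1}
    - {"dx":3,"dy":-3,"dz":-2,"wz":0.015,"gripper":-1}
    - {"dx":3,"dy":-3,"dz":-2,"wz":0.015,"gripper":-1}
    - {"dx":3,"dy":-3,"dz":-2,"gripper":-1}
    - {"dx":3,"dy":-3,"dz":-2,"gripper":-1}
    - {"dx":3,"dy":-3,"dz":-1,"gripper":-1}
    - {"dx":3,"dy":-3,"dz":-1,"gripper":-1}
    - {"dx":3,"dy":-3,"gripper":-1}
    - {"dx":3,"dy":-3,"gripper":-1}
    - {"dx":3,"dy":-4,"gripper":-1}
    - {"gripper":-1}
    - {"gripper":-1}

```text
$.rows[0]: bad value
```

Run:
```python
from rig import *
import cv2,pickle,numpy as np
np.set_printoptions(precision=4,suppress=True)
s=observe();c=camera('wrist');print(s['time_s'],s['tcp_pos'],s['tool_rot'],s['joint_positions']);print(np.array(c['tool_from_camera']))
pickle.dump((s,c),open('w1.pkl','wb'))
im=c['pixels'][:,:,::-1]
im=cv2.convertScaleAbs(cv2.resize(im,(800,500),interpolation=cv2.INTER_CUBIC),alpha=1.4,beta=15)
for x in range(0,640,40):cv2.putText(im,str(x),(int(x*1.25),10),0,.35,(0,0,255))
for y in range(0,400,40):cv2.putText(im,str(y),(0,int(y*1.25)+4),0,.35,(0,0,255))
cv2.imwrite('pics/w1.png',im)
```

```text
0.15 [ 0.1868 -0.6222  0.2439] [ 0.9894  0.1453 -0.0001 -0.0006] [ 1.1798  0.3337  0.0399  1.466  -0.0134  1.3433 -0.0585]
[[-0.0005  0.9592  0.2827  0.0773]
 [ 1.      0.      0.0015  0.0008]
 [ 0.0014  0.2827 -0.9592 -0.1401]
 [ 0.      0.      0.      1.    ]]
```

View pics/w1.png

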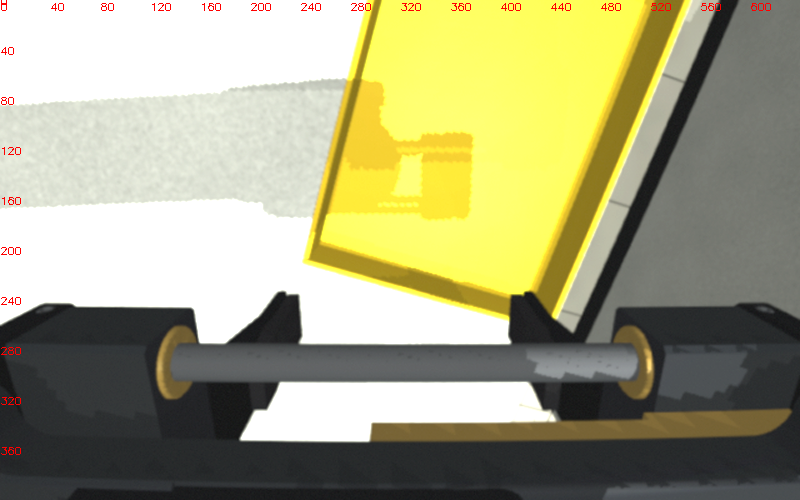

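The move was refused, probably because every key must be given. I'll resend with full rows.

Request:
send_rows:
  rows:
    - {"dx":3,"dy":-2,"dz":-3,"wx":0,"wy":0,"wz":0.015,"gripper":-1}
    - {"dx":3,"dy":-2,"dz":-3,"wx":0,"wy":0,"wz":0.015,"gripper":-1}
    - {"dx":3,"dy":-3,"dz":-2,"wx":0,"wy":0,"wz":0.015,"gripper":-1}
    - {"dx":3,"dy":-3,"dz":-2,"wx":0,"wy":0,"wz":0.015,"gripper":-1}
    - {"dx":3,"dy":-3,"dz":-2,"wx":0,"wy":0,"wz":0.015,"gripper":-1}
    - {"dx":3,"dy":-3,"dz":-2,"wx":0,"wy":0,"wz":0.015,"gripper":-1}
    - {"dx":3,"dy":-3,"dz":-2,"wx":0,"wy":0,"wz":0.015,"gripper":-1}
    - {"dx":3,"dy":-3,"dz":-2,"wx":0,"wy":0,"wz":0.015,"gripper":-1}
    - {"dx":3,"dy":-3,"dz":-2,"wx":0,"wy":0,"wz":0,"gripper":-1}
    - {"dx":3,"dy":-3,"dz":-2,"wx":0,"wy":0,"wz":0,"gripper":-1}
    - {"dx":3,"dy":-3,"dz":-1,"wx":0,"wy":0,"wz":0,"gripper":-1}
    - {"dx":3,"dy":-3,"dz":-1,"wx":0,"wy":0,"wz":0,"gripper":-1}
    - {"dx":3,"dy":-3,"dz":0,"wx":0,"wy":0,"wz":0,"gripper":-1}
    - {"dx":2,"dy":-3,"dz":0,"wx":0,"wy":0,"wz":0,"gripper":-1}
    - {"dx":1,"dy":-4,"dz":0,"wx":0,"wy":0,"wz":0,"gripper":-1}
    - {"dx":0,"dy":-4,"dz":0,"wx":0,"wy":0,"wz":0,"gripper":-1}
    - {"dx":0,"dy":0,"dz":0,"wx":0,"wy":0,"wz":0,"gripper":-1}
    - {"dx":0,"dy":0,"dz":0,"wx":0,"wy":0,"wz":0,"gripper":-1}

```text
time_s: 2.0
tcp_pos: [0.5015, -0.0641, 0.4848]
tool_rot: [0.996, 0.087, 0.0, 0.0]
wrist_force: [-0.7, -0.6, 0.4]
finger_gap: 0.0005
gripper_force: 0.0
```

Run:
```python
from rig import *
import cv2,pickle,numpy as np
np.set_printoptions(precision=4,suppress=True)
s=observe();c=camera('wrist');print(s['time_s'],s['tcp_pos'],s['tool_rot'],s['joint_positions'])
pickle.dump((s,c),open('w1.pkl','wb'))
im=c['pixels'][:,:,::-1]
im=cv2.convertScaleAbs(cv2.resize(im,(800,500),interpolation=cv2.INTER_CUBIC),alpha=1.4,beta=15)
for x in range(0,640,40):cv2.putText(im,str(x),(int(x*1.25),10),0,.35,(0,0,255))
for y in range(0,400,40):cv2.putText(im,str(y),(0,int(y*1.25)+4),0,.35,(0,0,255))
cv2.imwrite('pics/w1b.png',im)
```

```text
2.0 [ 0.5015 -0.0641  0.4848] [0.9962 0.0868 0.0002 0.0003] [ 0.4873  0.0458 -0.4682  1.3268  0.0217  1.7735 -1.3732]
```

View pics/w1b.png

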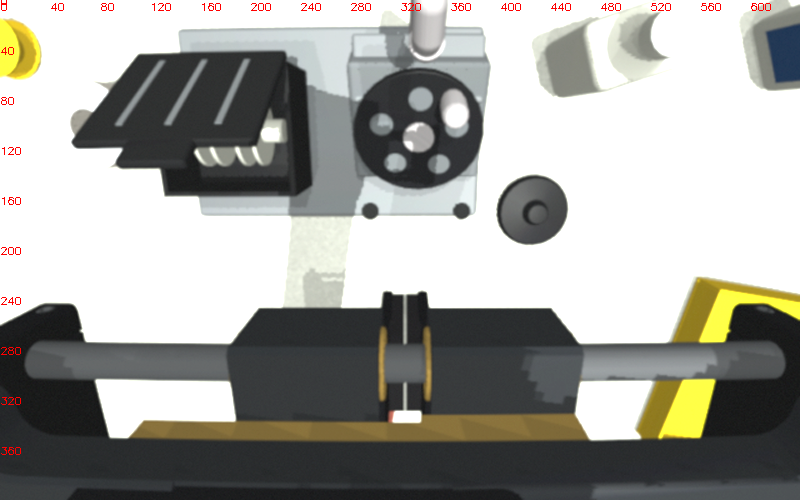

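The wrist view shows the machine clearly. In raw pixels the base corners are about (164,169.5), (380,170), (144,25.5) and (387,26). The disc is centred near (334,103) and the knob end near (364,78). The lid tab is near (124,127) and the nozzle near (342,37).

```bash
cat >> h.py <<'E'
s1,c1=pickle.load(open('w1.pkl','rb'))
def wT(s,c):
    T=np.eye(4);T[:3,:3]=R.from_quat(s['tool_rot']).as_matrix();T[:3,3]=s['tcp_pos'];return T@np.array(c['tool_from_camera'])
Wc=dict(c1);Wc['world_to_cam']=np.linalg.inv(wT(s1,c1))
E
python3 - <<'E'
from h import *
np.set_printoptions(precision=4,suppress=True)
m=[(.13,.188),(.13,-.212),(-.12,.188),(-.12,-.212)]
px=[(144,24.5),(387,25.5),(163,170.5),(380,171)]
P=np.array([onz(ray(Wc,p),.03)[:2] for p in px]);print(P)
f=lambda q:((R.from_euler('z',q[2]).as_matrix()[:2,:2]@np.array(m).T).T+q[:2]-P).ravel()
r=least_squares(f,[.55,.06,.17]);q=r.x;print('machine',q,r.fun.reshape(-1,2));np.save('mach.npy',q)
Rz=R.from_euler('z',q[2]);M=lambda p:Rz.inv().apply(p-np.array([*q[:2],0]))
# check scene/side calibration with predicted corners
for c,n in((S,'scene'),(D,'side'),(Wc,'wrist')):
    print(n,[proj(c,Rz.apply([*a,.03])+[*q[:2],0]).round(1).tolist() for a in m])
g=cv2.cvtColor(c1['pixels'],cv2.COLOR_RGB2GRAY)
def multi(obs):
    A=np.zeros((3,3));b=np.zeros(3)
    for c,p in obs:
        o,v=ray(c,p);Q=np.eye(3)-np.outer(v,v);A+=Q;b+=Q@o
    X=np.linalg.solve(A,b);return X,[proj(c,X)-p for c,p in obs]
k=(g[50:155,278:392]<62).astype(np.uint8);n,l,st,_=cv2.connectedComponentsWithStats(k);i=1+st[1:,4].argmax()
cn=max(cv2.findContours((l==i).astype(np.uint8),cv2.RETR_EXTERNAL,cv2.CHAIN_APPROX_NONE)[0],key=len)
e=cv2.fitEllipse(cv2.convexHull(cn));ec=np.array(e[0])+[278,50];print('ellipse',ec,e[1:])
kk=g[65:125,300:385]>150
for name,obs in {'disc':[(Wc,ec),(S,(271.6,222.5)),(D,(359.7,196.3))],'hub':[(Wc,(334.6,109.4)),(S,(270.8,218.8)),(D,(361.3,194))],
 'tip':[(Wc,(363.5,78)),(S,(261.3,218.5)),(D,(360.8,168.5))],'nozzle':[(Wc,(341.5,42)),(D,(341.3,139))],'tab':[(Wc,(123.5,127)),(S,(327,160))],'jugtop':[(Wc,(527,27)),(S,(211,263))]}.items():
    X,er=multi(obs);print(name,X,'mach',M(X),'res',np.array(er).round(1).tolist())
E
```

```text
[[ 0.6424  0.2552]
 [ 0.7059 -0.1319]
 [ 0.4051  0.2119]
 [ 0.471  -0.172 ]]
machine [0.5492 0.0518 0.1686] [[ 0.0034  0.0038]
 [ 0.007  -0.0035]
 [-0.0058  0.0051]
 [-0.0046 -0.0054]]
scene [[366.6, 220.7], [267.0, 274.5], [329.8, 173.4], [236.1, 218.4]]
side [[261.5, 260.4], [334.7, 195.6], [345.3, 294.1], [406.1, 217.0]]
wrist [[141.8, 21.9], [390.1, 21.2], [160.1, 173.2], [382.4, 174.0]]
ellipse [333.5542 101.7442] ((97.60786437988281, 104.6524429321289), 85.03527069091797)
disc [ 0.5736 -0.0688  0.1088] mach [ 0.0038 -0.123   0.1088] res [[1.4, 1.0], [-0.3, -0.5], [-1.3, 0.3]]
hub [ 0.5655 -0.0691  0.1197] mach [-0.0042 -0.1219  0.1197] res [[-0.2, -0.8], [-0.6, -0.4], [-0.4, 0.3]]
tip [ 0.5997 -0.0991  0.1846] mach [ 0.0245 -0.1573  0.1846] res [[1.3, 8.5], [0.7, 1.1], [-2.2, -1.0]]
nozzle [ 0.6328 -0.0577  0.2782] mach [ 0.0641 -0.1221  0.2782] res [[-1.0, -2.6], [0.9, 0.1]]
tab [0.5131 0.1525 0.2664] mach [-0.0187  0.1053  0.2664] res [[-1.2, 0.3], [-0.2, 0.3]]
jugtop [ 0.6971 -0.2731  0.2005] mach [ 0.0913 -0.3452  0.2005] res [[2.7, 1.7], [1.3, 0.3]]
```

The lid is at about 0.95 rad and the crank at about 0.63 rad. Next I'll bring the closed fingertips behind the lid's outer face.

Request:
send_rows:
  rows:
    - {"dx":2,"dy":-4,"dz":0,"wx":0,"wy":0,"wz":0,"gripper":-1}
    - {"dx":2,"dy":-4,"dz":0,"wx":0,"wy":0,"wz":0,"gripper":-1}
    - {"dx":2,"dy":-4,"dz":0,"wx":0,"wy":0,"wz":0,"gripper":-1}
    - {"dx":2,"dy":-4,"dz":0,"wx":0,"wy":0,"wz":0,"gripper":-1}
    - {"dx":2,"dy":-4,"dz":0,"wx":0,"wy":0,"wz":0,"gripper":-1}
    - {"dx":0.6,"dy":-0.6,"dz":3,"wx":0,"wy":0,"wz":0,"gripper":-1}
    - {"dx":0,"dy":0,"dz":3,"wx":0,"wy":0,"wz":0,"gripper":-1}
    - {"dx":0,"dy":0,"dz":3,"wx":0,"wy":0,"wz":0,"gripper":-1}
    - {"dx":0,"dy":0,"dz":3,"wx":0,"wy":0,"wz":0,"gripper":-1}
    - {"dx":0,"dy":0,"dz":3,"wx":0,"wy":0,"wz":0,"gripper":-1}
    - {"dx":0,"dy":0,"dz":2,"wx":0,"wy":0,"wz":0,"gripper":-1}
    - {"dx":0,"dy":0,"dz":2,"wx":0,"wy":0,"wz":0,"gripper":-1}
    - {"dx":0,"dy":0,"dz":0,"wx":0,"wy":0,"wz":0,"gripper":-1}

```text
time_s: 3.35
tcp_pos: [0.5704, 0.1537, 0.2914]
tool_rot: [0.996, 0.084, -0.002, 0.001]
wrist_force: [-0.8, -1.2, -1.3]
finger_gap: 0.0003
gripper_force: 0.0
```

```bash
cat > st.py <<'E'
from rig import *
from h import *
np.set_printoptions(precision=4,suppress=True)
q=np.load('mach.npy');Rz=R.from_euler('z',q[2])
s=observe();t=Rz.inv().apply(s['tcp_pos']-np.array([*q[:2],0]));A=Rz.inv()*R.from_quat(s['tool_rot'])
print('t',s['time_s'],'tcp mach',t,'tip',t+.022*A.as_matrix()[:,2],'axes x,z',A.as_matrix()[:,0],A.as_matrix()[:,2]);print('F mach',Rz.inv().apply(s['wrist_force']),'j',s['joint_positions'],'gap',s['finger_gap'],s['gripper_force'])
E
python3 st.py
```

```text
t 3.35 tcp mach [0.0381 0.0969 0.2914] tip [0.038  0.0969 0.2694] axes x,z [ 1.      0.0005 -0.0051] [-0.0051 -0.0007 -1.    ]
F mach [-1.0319 -1.0913 -1.253 ] j [ 0.1959  0.2575 -0.6468  1.5122  0.155   1.4291 -1.8593] gap 0.00031304329473390584 0.0
```

Request:
send_rows:
  rows:
    - {"dx":-0.7,"dy":0,"dz":0.1,"wx":0,"wy":0,"wz":0,"gripper":-1}
    - {"dx":-0.7,"dy":0,"dz":0.1,"wx":0,"wy":0,"wz":0,"gripper":-1}
    - {"dx":-0.7,"dy":0,"dz":0.3,"wx":0,"wy":0,"wz":0,"gripper":-1}
    - {"dx":-0.7,"dy":0,"dz":0.3,"wx":0,"wy":0,"wz":0,"gripper":-1}
    - {"dx":-0.7,"dy":0,"dz":0.4,"wx":0,"wy":0,"wz":0,"gripper":-1}
    - {"dx":-0.7,"dy":0,"dz":0.4,"wx":0,"wy":0,"wz":0,"gripper":-1}
    - {"dx":-0.65,"dy":0,"dz":0.4,"wx":0,"wy":0,"wz":0,"gripper":-1}
    - {"dx":-0.65,"dy":0,"dz":0.5,"wx":0,"wy":0,"wz":0,"gripper":-1}
    - {"dx":-0.6,"dy":0,"dz":0.5,"wx":0,"wy":0,"wz":0,"gripper":-1}
    - {"dx":-0.6,"dy":0,"dz":0.55,"wx":0,"wy":0,"wz":0,"gripper":-1}
    - {"dx":-0.55,"dy":0,"dz":0.55,"wx":0,"wy":0,"wz":0,"gripper":-1}
    - {"dx":-0.5,"dy":0,"dz":0.6,"wx":0,"wy":0,"wz":0,"gripper":-1}
    - {"dx":-0.5,"dy":0,"dz":0.6,"wx":0,"wy":0,"wz":0,"gripper":-1}
    - {"dx":-0.5,"dy":0,"dz":0.65,"wx":0,"wy":0,"wz":0,"gripper":-1}
    - {"dx":-0.4,"dy":0,"dz":0.7,"wx":0,"wy":0,"wz":0,"gripper":-1}
    - {"dx":-0.4,"dy":0,"dz":0.7,"wx":0,"wy":0,"wz":0,"gripper":-1}
    - {"dx":-0.4,"dy":0,"dz":0.7,"wx":0,"wy":0,"wz":0,"gripper":-1}
    - {"dx":-0.3,"dy":0,"dz":0.7,"wx":0,"wy":0,"wz":0,"gripper":-1}
    - {"dx":-0.3,"dy":0,"dz":0.75,"wx":0,"wy":0,"wz":0,"gripper":-1}
    - {"dx":-0.2,"dy":0,"dz":0.75,"wx":0,"wy":0,"wz":0,"gripper":-1}

```text
time_s: 5.35
tcp_pos: [0.4646, 0.1378, 0.1914]
tool_rot: [0.996, 0.086, -0.0, 0.0]
wrist_force: [-0.0, 0.4, 1.7]
finger_gap: 0.0006
gripper_force: 0.5
```

```bash
python3 st.py
```

```text
t 5.35 tcp mach [-0.069   0.0989  0.1914] tip [-0.069   0.0989  0.1694] axes x,z [ 1.      0.0032 -0.0003] [-0.0003 -0.0001 -1.    ]
F mach [0.0561 0.3783 1.707 ] j [ 0.2642  0.0781 -0.6652  1.8978  0.052   1.1831 -1.8182] gap 0.0006131021686679236 0.5423364687158028
```

Request:
send_rows:
  rows:
    - {"dx":-0.1,"dy":0,"dz":0.5,"wx":0,"wy":0,"wz":0,"gripper":-1}
    - {"dx":-0.1,"dy":0,"dz":0.5,"wx":0,"wy":0,"wz":0,"gripper":-1}
    - {"dx":-0.1,"dy":0,"dz":0.5,"wx":0,"wy":0,"wz":0,"gripper":-1}
    - {"dx":-0.1,"dy":0,"dz":0.5,"wx":0,"wy":0,"wz":0,"gripper":-1}
    - {"dx":-0.1,"dy":0,"dz":0.4,"wx":0,"wy":0,"wz":0,"gripper":-1}
    - {"dx":0,"dy":0,"dz":0.3,"wx":0,"wy":0,"wz":0,"gripper":-1}
    - {"dx":0,"dy":0,"dz":0.2,"wx":0,"wy":0,"wz":0,"gripper":-1}
    - {"dx":0,"dy":0,"dz":0.2,"wx":0,"wy":0,"wz":0,"gripper":-1}
    - {"dx":0,"dy":0,"dz":0.1,"wx":0,"wy":0,"wz":0,"gripper":-1}
    - {"dx":0,"dy":0,"dz":0.1,"wx":0,"wy":0,"wz":0,"gripper":-1}
    - {"dx":0,"dy":0,"dz":0.1,"wx":0,"wy":0,"wz":0,"gripper":-1}

```text
time_s: 6.45
tcp_pos: [0.4601, 0.137, 0.1581]
tool_rot: [0.996, 0.086, 0.0, -0.0]
wrist_force: [0.1, 0.6, 1.0]
finger_gap: 0.0005
gripper_force: 0.5
```

```bash
python3 st.py
```

```text
t 6.45 tcp mach [-0.0735  0.0989  0.1581] tip [-0.0735  0.0989  0.1361] axes x,z [1.     0.0031 0.0001] [ 0.0001  0.     -1.    ]
F mach [0.1776 0.5596 0.96  ] j [ 0.2576  0.1033 -0.667   1.9481  0.0711  1.1131 -1.8373] gap 0.0004678640882383092 0.49942352550250035
```

Keep going in 1 mm steps until the force rises.

Request:
send_rows:
  rows:
    - {"dx":0,"dy":0,"dz":0.1,"wx":0,"wy":0,"wz":0,"gripper":-1}
    - {"dx":0,"dy":0,"dz":0.1,"wx":0,"wy":0,"wz":0,"gripper":-1}
    - {"dx":0,"dy":0,"dz":0.1,"wx":0,"wy":0,"wz":0,"gripper":-1}
    - {"dx":0,"dy":0,"dz":0,"wx":0,"wy":0,"wz":0,"gripper":-1}

```text
time_s: 6.85
tcp_pos: [0.4602, 0.1371, 0.1571]
tool_rot: [0.996, 0.086, 0.0, 0.001]
wrist_force: [-10.8, -3.0, 25.1]
finger_gap: 0.0008
gripper_force: 12.9
```

```bash
python3 st.py
```

```text
t 6.85 tcp mach [-0.0734  0.099   0.1571] tip [-0.0734  0.0989  0.1351] axes x,z [1.     0.0031 0.0004] [ 0.0004 -0.0011 -1.    ]
F mach [-11.1163  -1.1949  25.1423] j [ 0.2567  0.1045 -0.6673  1.9491  0.0734  1.1112 -1.8396] gap 0.0008140934640780584 12.855686957482249
```

The lid is shut: the tip rests at z 0.135 against the stop. Next I'll refine the crank centre and angle, lift and half-turn the tool so the camera stays clear of the pipe, then tilt.

```bash
cat > crank.py <<'E'
from h import *
np.set_printoptions(precision=4,suppress=True)
q=np.load('mach.npy');Rz=R.from_euler('z',q[2]);W=lambda p:Rz.apply(p)+[*q[:2],0]
a=np.radians(27);ax=np.array([-np.sin(a),0,np.cos(a)]);u=np.array([np.cos(a),0,np.sin(a)]);y=np.array([0,1.,0])
def kn(C,th,h):return C+.058*(np.cos(th)*u-np.sin(th)*y)+h*ax
def f(p):
    C=p[:3];r=[]
    ps=[(kn(C,p[3],.048),(364,85),(261.3,218.5),(360.8,168.3)),(C+p[4]*ax,(334.6,109.4),(270.8,218.8),(361.3,194))]
    for X,w,s,d in ps:
        for c,o in((Wc,w),(S,s),(D,d)):r.append(proj(c,W(X))-o)
    r.append([(p[4]-.003)*400,0]);return np.ravel(r)
r=least_squares(f,[0,-.122,.115,.63,.003]);np.save('crank.npy',r.x)
if __name__=='__main__':
    print(r.x,r.fun.reshape(-1,2).round(1).tolist());C,th=r.x[:3],r.x[3]
    print('TCP grasp mach',kn(C,th,.031),'standoff',kn(C,th,.131))
    for k in range(0,8):print(k,[proj(Wc,W(C+.076*(np.cos(k*np.pi/4)*u-np.sin(k*np.pi/4)*y)))*1.25])
E
python3 crank.py
```

```text
[ 0.0009 -0.1239  0.1177  0.5737  0.0062] [[-0.9, 3.3], [1.0, 0.7], [-1.9, 0.2], [1.3, -2.4], [-1.0, -0.2], [-0.7, -1.2], [1.3, 0.0]]
TCP grasp mach [ 0.0302 -0.1554  0.1674] standoff [-0.0152 -0.1554  0.2565]
0 [array([421.7632,  64.6193])]
1 [array([471.2591,  85.9885])]
2 [array([485.4374, 131.6237])]
3 [array([461.8317, 170.8293])]
4 [array([418.0652, 185.3732])]
5 [array([375.1726, 170.377 ])]
6 [array([353.9326, 130.8894])]
7 [array([370.9305,  85.3811])]
```

Request:
send_rows:
  rows:
    - {"dx":0,"dy":0,"dz":-1,"wx":0,"wy":0,"wz":0,"gripper":-1}
    - {"dx":0,"dy":0,"dz":-3,"wx":0,"wy":0,"wz":0,"gripper":-1}
    - {"dx":0,"dy":0,"dz":-4,"wx":0,"wy":0,"wz":0,"gripper":-1}
    - {"dx":0,"dy":0,"dz":-4,"wx":0,"wy":0,"wz":0,"gripper":-1}
    - {"dx":0,"dy":0,"dz":-4,"wx":0,"wy":0,"wz":0,"gripper":-1}
    - {"dx":0,"dy":0,"dz":-4,"wx":0,"wy":0,"wz":0,"gripper":-1}
    - {"dx":0,"dy":0,"dz":-4,"wx":0,"wy":0,"wz":0,"gripper":-1}
    - {"dx":0,"dy":0,"dz":0,"wx":0,"wy":0,"wz":0.14,"gripper":0}
    - {"dx":0,"dy":0,"dz":0,"wx":0,"wy":0,"wz":0.14,"gripper":0}
    - {"dx":0,"dy":0,"dz":0,"wx":0,"wy":0,"wz":0.14,"gripper":0}

```text
time_s: 7.85
tcp_pos: [0.4602, 0.137, 0.3954]
tool_rot: [0.992, -0.127, 0.0, -0.0]
wrist_force: [-0.5, 0.4, -0.1]
finger_gap: 0.0168
gripper_force: 0.0
```

```bash
python3 st.py
```

```text
t 7.85 tcp mach [-0.0734  0.0989  0.3954] tip [-0.0733  0.0989  0.3734] axes x,z [ 0.912  -0.4102  0.0008] [ 0.0009  0.     -1.    ]
F mach [-0.4657  0.47   -0.0574] j [ 0.2965 -0.028  -0.6519  1.5713 -0.0169  1.5917 -2.1804] gap 0.01677070556324026 0.0
```

Request:
send_rows:
  rows:
    - {"dx":0,"dy":0,"dz":0,"wx":0,"wy":0,"wz":-0.148,"gripper":0}
    - {"dx":0,"dy":0,"dz":0,"wx":0,"wy":0,"wz":-0.148,"gripper":0}
    - {"dx":0,"dy":0,"dz":0,"wx":0,"wy":0,"wz":-0.148,"gripper":0}
    - {"dx":0,"dy":0,"dz":0,"wx":0,"wy":0,"wz":-0.148,"gripper":0}
    - {"dx":0,"dy":0,"dz":0,"wx":0,"wy":0,"wz":-0.148,"gripper":0}
    - {"dx":0,"dy":0,"dz":0,"wx":0,"wy":0,"wz":-0.148,"gripper":0}
    - {"dx":0,"dy":0,"dz":0,"wx":0,"wy":0,"wz":-0.148,"gripper":0}
    - {"dx":0,"dy":0,"dz":0,"wx":0,"wy":0,"wz":-0.148,"gripper":0}
    - {"dx":0,"dy":0,"dz":0,"wx":0,"wy":0,"wz":-0.148,"gripper":0}
    - {"dx":0,"dy":0,"dz":0,"wx":0,"wy":0,"wz":-0.148,"gripper":0}
    - {"dx":0,"dy":0,"dz":0,"wx":0,"wy":0,"wz":-0.148,"gripper":0}
    - {"dx":0,"dy":0,"dz":0,"wx":0,"wy":0,"wz":-0.148,"gripper":0}
    - {"dx":0,"dy":0,"dz":0,"wx":0,"wy":0,"wz":-0.148,"gripper":0}
    - {"dx":0,"dy":0,"dz":0,"wx":0,"wy":0,"wz":-0.148,"gripper":0}
    - {"dx":0,"dy":0,"dz":0,"wx":0,"wy":0,"wz":-0.148,"gripper":0}
    - {"dx":0,"dy":0,"dz":0,"wx":0,"wy":0,"wz":-0.148,"gripper":0}
    - {"dx":0,"dy":0,"dz":0,"wx":0,"wy":0,"wz":-0.148,"gripper":0}
    - {"dx":0,"dy":0,"dz":0,"wx":0,"wy":0,"wz":-0.148,"gripper":0}
    - {"dx":0,"dy":0,"dz":0,"wx":0,"wy":0,"wz":-0.148,"gripper":0}
    - {"dx":0,"dy":0,"dz":0,"wx":0,"wy":0,"wz":-0.148,"gripper":0}

```text
time_s: 9.85
tcp_pos: [0.4601, 0.137, 0.3951]
tool_rot: [0.21, 0.978, 0.0, 0.0]
wrist_force: [0.3, -0.0, 0.9]
finger_gap: 0.0437
gripper_force: 0.0
```

```bash
python3 st.py
```

```text
t 9.85 tcp mach [-0.0735  0.0989  0.3951] tip [-0.0735  0.0989  0.3731] axes x,z [-0.8297  0.5583 -0.0002] [ 0.0003  0.0001 -1.    ]
F mach [ 0.3274 -0.0698  0.8522] j [ 0.2466 -0.0291 -0.6036  1.5736 -0.0165  1.5917  0.7899] gap 0.04365483500390658 0.0
```

Request:
send_rows:
  rows:
    - {"dx":0,"dy":0,"dz":0,"wx":0,"wy":0,"wz":-0.148,"gripper":0.2}
    - {"dx":0,"dy":0,"dz":0,"wx":0,"wy":0,"wz":-0.148,"gripper":0.2}
    - {"dx":0,"dy":0,"dz":0,"wx":0,"wy":0,"wz":-0.148,"gripper":0.2}
    - {"dx":0,"dy":0,"dz":0,"wx":0,"wy":0,"wz":-0.148,"gripper":0.2}
    - {"dx":0,"dy":0,"dz":0,"wx":0,"wy":-0.118,"wz":0,"gripper":0.2}
    - {"dx":0,"dy":0,"dz":0,"wx":0,"wy":-0.118,"wz":0,"gripper":0.2}
    - {"dx":0,"dy":0,"dz":0,"wx":0,"wy":-0.118,"wz":0,"gripper":0.2}
    - {"dx":0,"dy":0,"dz":0,"wx":0,"wy":-0.118,"wz":0,"gripper":0.2}
    - {"dx":0,"dy":-4,"dz":0,"wx":0,"wy":0,"wz":0,"gripper":0.2}
    - {"dx":0,"dy":-4,"dz":0,"wx":0,"wy":0,"wz":0,"gripper":0.2}
    - {"dx":0,"dy":-4,"dz":0,"wx":0,"wy":0,"wz":0,"gripper":0.2}
    - {"dx":0,"dy":-4,"dz":0,"wx":0,"wy":0,"wz":0,"gripper":0.2}
    - {"dx":0,"dy":-4,"dz":0,"wx":0,"wy":0,"wz":0,"gripper":0.2}
    - {"dx":0,"dy":-4,"dz":0,"wx":0,"wy":0,"wz":0,"gripper":0.2}
    - {"dx":1,"dy":-1,"dz":3,"wx":0,"wy":0,"wz":0,"gripper":0.2}
    - {"dx":0,"dy":0,"dz":4,"wx":0,"wy":0,"wz":0,"gripper":0.2}
    - {"dx":0,"dy":0,"dz":4,"wx":0,"wy":0,"wz":0,"gripper":0.2}
    - {"dx":0,"dy":0,"dz":0,"wx":0,"wy":0,"wz":0,"gripper":0.2}

```text
time_s: 11.65
tcp_pos: [0.5311, -0.1054, 0.2869]
tool_rot: [-0.079, 0.977, 0.013, 0.195]
wrist_force: [-0.0, -0.0, -0.3]
finger_gap: 0.0521
gripper_force: 0.0
```

```bash
python3 st.py
python3 - <<'E'
from rig import *
import cv2,pickle
s=observe();c=camera('wrist');pickle.dump((s,c),open('w2.pkl','wb'))
im=cv2.convertScaleAbs(cv2.resize(c['pixels'][:,:,::-1],(800,500),interpolation=cv2.INTER_CUBIC),alpha=1.4,beta=15)
for x in range(0,640,40):cv2.putText(im,str(x),(int(x*1.25),10),0,.35,(0,0,255))
for y in range(0,400,40):cv2.putText(im,str(y),(0,int(y*1.25)+4),0,.35,(0,0,255))
cv2.imwrite('pics/w2.png',im)
E
```

```text
t 11.65 tcp mach [-0.0442 -0.152   0.2869] tip [-0.0358 -0.1521  0.2666] axes x,z [-0.9233  0.0064 -0.3841] [ 0.3841 -0.008  -0.9233]
F mach [-0.0168 -0.0153 -0.318 ] j [ 0.1822 -0.1543  0.0139  1.9626 -0.1556  0.9657  1.9927] gap 0.052084287664251334 0.0
```

View pics/w2.png

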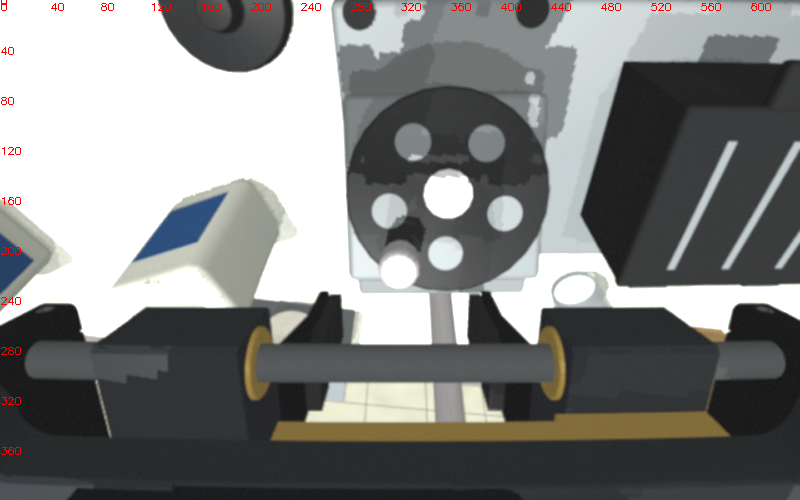

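The lid is closed. In raw pixels the wheel disc is centred at (358.4,150.8), the hub at (358.4,155) and the knob end at (319,214.5). I'll refit using this view.

```bash
cat > fit2.py <<'E'
from crank import *
s2,c2=pickle.load(open('w2.pkl','rb'));W2=dict(c2);W2['world_to_cam']=np.linalg.inv(wT(s2,c2))
def rim(c,C):
    k=np.linspace(0,2*np.pi,72,endpoint=False);P=np.array([proj(c,W(C+.076*(np.cos(t)*u-np.sin(t)*y))) for t in k])
    return np.r_[P[:,0].min(),P[:,0].max(),P[:,1].min(),P[:,1].max()]
def g(p,full=False):
    C=p[:3];X=kn(C,p[3],.048)
    r=[rim(W2,C)-[277.6,439.2,69.6,232],(rim(Wc,C)-[283.2,386,55.2,150.4])[[0,1,3]]]
    r+=[proj(W2,W(X))-[319.2,214.5],proj(Wc,W(X))-[364,84],(proj(S,W(X))-[261.3,218.5])*.7,(proj(D,W(X))-[360.8,168.3])*.7]
    return r if full else np.concatenate(r)
r=least_squares(g,[0,-.123,.116,.57],loss='soft_l1');p=r.x;np.save('crank.npy',p)
if __name__=='__main__':
    print(p);print([v.round(1).tolist() for v in g(p,True)])
    C,th=p[:3],p[3];s=s2;t=Rz.inv().apply(s['tcp_pos']-np.array([*q[:2],0]));G=kn(C,th,.031)
    d=G-t;print('grasp TCP',G,'delta along -u,y,-axis',-d@u,d[1],-d@ax)
E
python3 fit2.py
```

```text
[-0.0006 -0.1214  0.1131  0.6655]
[[-0.5, -0.2, -0.2, 0.1], [-1.6, 0.4, -1.6], [0.1, 0.3], [-0.1, 7.9], [0.1, 0.6], [-0.3, 1.5]]
grasp TCP [ 0.026  -0.1572  0.1615] delta along -u,y,-axis -0.0056283752754903715 -0.005251177517951816 0.14368354813770357
```

Request:
send_rows:
  rows:
    - {"dx":-0.3,"dy":-0.3,"dz":0,"wx":0,"wy":-0.04,"wz":0,"gripper":0.2}
    - {"dx":-0.3,"dy":-0.2,"dz":0,"wx":0,"wy":-0.04,"wz":0,"gripper":0.2}
    - {"dx":0,"dy":0,"dz":3,"wx":0,"wy":0,"wz":0,"gripper":0.2}
    - {"dx":0,"dy":0,"dz":3,"wx":0,"wy":0,"wz":0,"gripper":0.2}
    - {"dx":0,"dy":0,"dz":3,"wx":0,"wy":0,"wz":0,"gripper":0.2}
    - {"dx":0,"dy":0,"dz":0,"wx":0,"wy":0,"wz":0,"gripper":0.2}

```text
time_s: 12.3
tcp_pos: [0.5798, -0.1037, 0.214]
tool_rot: [-0.078, 0.968, 0.016, 0.237]
wrist_force: [-0.4, 0.2, 0.8]
finger_gap: 0.052
gripper_force: 0.0
```

```bash
cat >> st.py <<'E'
p=np.load('crank.npy');a=np.radians(27);ax=np.array([-np.sin(a),0,np.cos(a)]);u=np.array([np.cos(a),0,np.sin(a)])
e=t+.003*A.as_matrix()[:,2]-p[:3];F=Rz.inv().apply(s['wrist_force'])
print('wheel frame u,-y,h mm',np.array([e@u,-e[1],e@ax])*1e3,'r',np.hypot(e@u,e[1])*1e3,'ang',np.arctan2(-e[1],e@u),'F u,-y,ax',F@u,-F[1],F@ax)
E
python3 st.py; python3 -c "
import numpy as np;print(58*np.cos(.6655),58*np.sin(.6655))"
```

```text
t 12.3 tcp mach [ 0.0041 -0.1585  0.214 ] tip [ 0.0143 -0.1587  0.1945] axes x,z [-0.8872  0.0046 -0.4614] [ 0.4613 -0.0101 -0.8872]
F mach [-0.4003  0.314   0.7513] j [ 0.1625 -0.044   0.0296  2.0436 -0.2385  0.7001  2.0729] gap 0.052033488291261254 0.0
wheel frame u,-y,h mm [49.993  37.1185 84.7492] r 62.26624941011474 ang 0.6386666828860222 F u,-y,ax -0.015577706484514398 -0.3139707848932564 0.8511693812718595
45.62327311819879 35.81224581036827
```

Request:
send_rows:
  rows:
    - {"dx":0.4,"dy":0.1,"dz":1,"wx":0,"wy":0.01,"wz":0,"gripper":0.2}
    - {"dx":0,"dy":0,"dz":1.5,"wx":0,"wy":0,"wz":0,"gripper":0.2}
    - {"dx":0,"dy":0,"dz":1.5,"wx":0,"wy":0,"wz":0,"gripper":0.2}
    - {"dx":0,"dy":0,"dz":1.2,"wx":0,"wy":0,"wz":0,"gripper":0.2}
    - {"dx":0,"dy":0,"dz":0.4,"wx":0,"wy":0,"wz":0,"gripper":0.2}
    - {"dx":0,"dy":0,"dz":0,"wx":0,"wy":0,"wz":0,"gripper":0.2}

```text
time_s: 12.9
tcp_pos: [0.6015, -0.1002, 0.1633]
tool_rot: [-0.078, 0.969, 0.015, 0.233]
wrist_force: [-0.3, 0.5, -0.3]
finger_gap: 0.0523
gripper_force: 0.0
```

```bash
python3 st.py
python3 - <<'E'
from rig import *
import cv2,pickle
c=camera('wrist')
im=cv2.convertScaleAbs(cv2.resize(c['pixels'][:,:,::-1],(800,500),interpolation=cv2.INTER_CUBIC),alpha=1.4,beta=15)
cv2.imwrite('pics/w3.png',im)
E
```

```text
t 12.9 tcp mach [ 0.0261 -0.1587  0.1633] tip [ 0.0361 -0.1589  0.1437] axes x,z [-0.891   0.0053 -0.454 ] [ 0.4539 -0.011  -0.891 ]
F mach [-0.2224  0.5556 -0.3218] j [ 0.1519  0.056   0.0222  2.0541 -0.2579  0.5962  2.0872] gap 0.05231044960614595 0.0
wheel frame u,-y,h mm [46.5263 37.2959 29.5615] r 59.62954419542345 ang 0.675721995480427 F u,-y,ax -0.3442126045358177 -0.5556277832862998 -0.18572610348052337
```

View pics/w3.png

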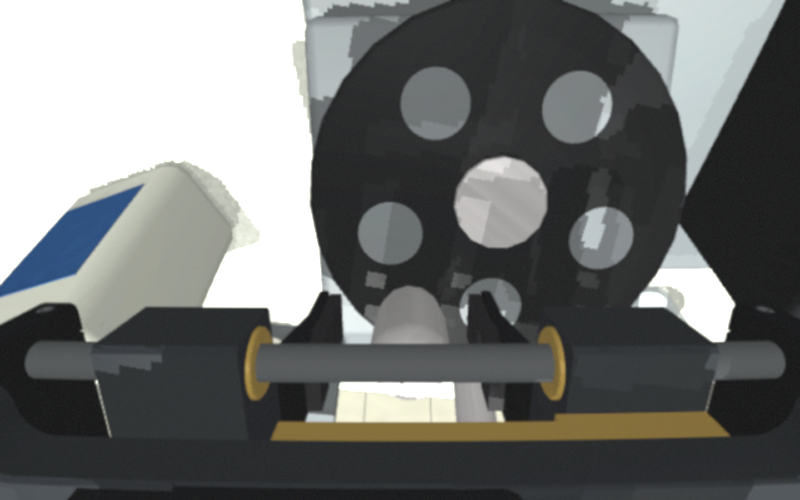

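The knob sits midway between the fingers. Closing.

Request:
send_rows:
  rows:
    - {"dx":0.1,"dy":0,"dz":0,"wx":0,"wy":0,"wz":0,"gripper":-0.2}
    - {"dx":0,"dy":0,"dz":0,"wx":0,"wy":0,"wz":0,"gripper":-0.5}
    - {"dx":0,"dy":0,"dz":0,"wx":0,"wy":0,"wz":0,"gripper":-0.5}
    - {"dx":0,"dy":0,"dz":0,"wx":0,"wy":0,"wz":0,"gripper":-0.5}
    - {"dx":0,"dy":0,"dz":0,"wx":0,"wy":0,"wz":0,"gripper":-0.5}

```text
time_s: 13.45
tcp_pos: [0.6006, -0.1002, 0.1634]
tool_rot: [-0.078, 0.969, 0.015, 0.233]
wrist_force: [-2.1, 1.1, 2.9]
finger_gap: 0.0269
gripper_force: 30.0
```

```bash
python3 st.py
```

```text
t 13.45 tcp mach [ 0.0252 -0.1585  0.1634] tip [ 0.0352 -0.1587  0.1438] axes x,z [-0.8906  0.005  -0.4547] [ 0.4546 -0.011  -0.8906]
F mach [-1.8385  1.419   2.9315] j [ 0.1524  0.0537  0.0222  2.0564 -0.2589  0.5956  2.0887] gap 0.026878512000954022 29.97248782137831
wheel frame u,-y,h mm [45.8354 37.1035 30.1262] r 58.97072459122172 ang 0.6805035066656362 F u,-y,ax -0.3072404729592524 -1.41895174911014 3.446598494559235
```

```bash
python3 -c "
import numpy as np
t=.68+np.arange(33)*np.pi/16
for k,(a,b) in enumerate(zip(-5.8*np.diff(np.cos(t)),-5.8*np.diff(np.sin(t)))):print(k,round(a,2),round(b,2),end='; ')
print();print([(k,(58*np.cos(t[k])).round(1),(58*np.sin(t[k])).round(1)) for k in (8,16,24,32)])"
```

```text
0 0.8 -0.81; 1 0.94 -0.64; 2 1.05 -0.44; 3 1.11 -0.23; 4 1.14 -0.01; 5 1.12 0.21; 6 1.05 0.43; 7 0.95 0.62; 8 0.81 0.8; 9 0.64 0.94; 10 0.44 1.05; 11 0.23 1.11; 12 0.01 1.14; 13 -0.21 1.12; 14 -0.43 1.05; 15 -0.62 0.95; 16 -0.8 0.81; 17 -0.94 0.64; 18 -1.05 0.44; 19 -1.11 0.23; 20 -1.14 0.01; 21 -1.12 -0.21; 22 -1.05 -0.43; 23 -0.95 -0.62; 24 -0.81 -0.8; 25 -0.64 -0.94; 26 -0.44 -1.05; 27 -0.23 -1.11; 28 -0.01 -1.14; 29 0.21 -1.12; 30 0.43 -1.05; 31 0.62 -0.95; 
[(8, np.float64(-36.5), np.float64(45.1)), (16, np.float64(-45.1), np.float64(-36.5)), (24, np.float64(36.5), np.float64(-45.1)), (32, np.float64(45.1), np.float64(36.5))]
```

Request:
send_rows:
  rows:
    - {"dx":0.4,"dy":-0.41,"dz":0,"wx":0,"wy":0,"wz":0,"gripper":-0.5}
    - {"dx":0.4,"dy":-0.4,"dz":0,"wx":0,"wy":0,"wz":0,"gripper":-0.5}
    - {"dx":0.94,"dy":-0.64,"dz":0,"wx":0,"wy":0,"wz":0,"gripper":-0.5}
    - {"dx":1.05,"dy":-0.44,"dz":0,"wx":0,"wy":0,"wz":0,"gripper":-0.5}
    - {"dx":1.11,"dy":-0.23,"dz":0,"wx":0,"wy":0,"wz":0,"gripper":-0.5}

```text
time_s: 13.95
tcp_pos: [0.5692, -0.1269, 0.1453]
tool_rot: [-0.078, 0.969, 0.015, 0.233]
wrist_force: [-1.8, 8.0, 4.0]
finger_gap: 0.0272
gripper_force: 30.0
```

```bash
python3 st.py
```

```text
t 13.95 tcp mach [-0.0102 -0.1795  0.1453] tip [-0.0002 -0.1798  0.1257] axes x,z [-0.8907  0.0052 -0.4545] [ 0.4545 -0.0105 -0.8907]
F mach [-0.4604  8.1882  4.0187] j [ 0.2006  0.0316  0.0477  2.122  -0.3303  0.5725  2.2205] gap 0.02719288068235617 29.965112234222033
wheel frame u,-y,h mm [ 6.0177 58.1674 30.0967] r 58.477902648474874 ang 1.4677079798858303 F u,-y,ax 1.414243139561464 -8.188244682582068 3.7896920431511303
```

Request:
send_rows:
  rows:
    - {"dx":1.14,"dy":0.03,"dz":0,"wx":0,"wy":0,"wz":0,"gripper":-0.5}
    - {"dx":1.12,"dy":0.24,"dz":0,"wx":0,"wy":0,"wz":0,"gripper":-0.5}
    - {"dx":1.05,"dy":0.43,"dz":0,"wx":0,"wy":0,"wz":0,"gripper":-0.5}
    - {"dx":0.95,"dy":0.62,"dz":0,"wx":0,"wy":0,"wz":0,"gripper":-0.5}

```text
time_s: 14.35
tcp_pos: [0.5299, -0.1201, 0.1262]
tool_rot: [-0.078, 0.969, 0.015, 0.234]
wrist_force: [4.7, 3.9, 2.7]
finger_gap: 0.0273
gripper_force: 29.9
```

```bash
python3 st.py
```

```text
t 14.35 tcp mach [-0.0478 -0.1662  0.1262] tip [-0.0378 -0.1665  0.1066] axes x,z [-0.8901  0.0055 -0.4556] [ 0.4556 -0.0121 -0.8901]
F mach [5.2536 3.0572 2.7403] j [ 0.208  -0.0236  0.0459  2.224  -0.3546  0.5275  2.2553] gap 0.027261847828597925 29.947732105392788
wheel frame u,-y,h mm [-36.1656  44.8797  30.1406] r 57.637969855243014 ang 2.249084461137965 F u,-y,ax 5.925088405355524 -3.05724987312979 0.056503057961132086
```

Request:
send_rows:
  rows:
    - {"dx":0.81,"dy":0.8,"dz":0,"wx":0,"wy":0,"wz":0,"gripper":-0.5}
    - {"dx":0.64,"dy":0.94,"dz":0,"wx":0,"wy":0,"wz":0,"gripper":-0.5}
    - {"dx":0.4,"dy":1.05,"dz":0,"wx":0,"wy":0,"wz":0,"gripper":-0.5}
    - {"dx":0.2,"dy":1.11,"dz":0,"wx":0,"wy":0,"wz":0,"gripper":-0.5}
    - {"dx":0.01,"dy":1.14,"dz":0,"wx":0,"wy":0,"wz":0,"gripper":-0.5}
    - {"dx":-0.19,"dy":1.12,"dz":0,"wx":0,"wy":0,"wz":0,"gripper":-0.5}
    - {"dx":-0.4,"dy":1.05,"dz":0,"wx":0,"wy":0,"wz":0,"gripper":-0.5}
    - {"dx":-0.6,"dy":0.95,"dz":0,"wx":0,"wy":0,"wz":0,"gripper":-0.5}

```text
time_s: 15.15
tcp_pos: [0.5094, -0.0411, 0.1225]
tool_rot: [-0.078, 0.969, 0.014, 0.234]
wrist_force: [-11.0, -4.4, 18.2]
finger_gap: 0.0271
gripper_force: 30.1
```

```bash
python3 st.py
```

```text
t 15.15 tcp mach [-0.0548 -0.0849  0.1225] tip [-0.0448 -0.0852  0.1029] axes x,z [-0.8902  0.0058 -0.4556] [ 0.4555 -0.0129 -0.8901]
F mach [-11.5737  -2.4842  18.1769] j [ 0.1529 -0.1009 -0.0945  2.305  -0.2149  0.4811  1.9548] gap 0.027108051279018913 30.05036353766627
wheel frame u,-y,h mm [-44.0769 -36.4032  30.0115] r 57.166127581516385 ang -2.4512562990744753 F u,-y,ax -2.060090095790894 2.484196667731081 21.450112010825407
```

Request:
send_rows:
  rows:
    - {"dx":-0.8,"dy":0.81,"dz":-0.1,"wx":0,"wy":0,"wz":0,"gripper":-0.5}
    - {"dx":-0.94,"dy":0.64,"dz":0,"wx":0,"wy":0,"wz":0,"gripper":-0.5}
    - {"dx":-1.05,"dy":0.44,"dz":0,"wx":0,"wy":0,"wz":0,"gripper":-0.5}
    - {"dx":-1.11,"dy":0.23,"dz":0,"wx":0,"wy":0,"wz":0,"gripper":-0.5}

```text
time_s: 15.55
tcp_pos: [0.5397, -0.0145, 0.1403]
tool_rot: [-0.078, 0.969, 0.014, 0.233]
wrist_force: [-6.8, -4.5, 9.6]
finger_gap: 0.027
gripper_force: 30.0
```

```bash
python3 st.py
```

```text
t 15.55 tcp mach [-0.0205 -0.0638  0.1403] tip [-0.0105 -0.0641  0.1207] axes x,z [-0.8908  0.0054 -0.4543] [ 0.4542 -0.0124 -0.8908]
F mach [-7.461  -3.3137  9.5605] j [ 0.1364 -0.0667 -0.1505  2.2301 -0.1363  0.5127  1.8179] gap 0.02695723207472478 30.01163575037026
wheel frame u,-y,h mm [ -5.4202 -57.5276  30.2623] r 57.78234541366598 ang -1.6647373260178568 F u,-y,ax -2.3074171238906906 3.313721701017424 11.90564942825483
```

Request:
send_rows:
  rows:
    - {"dx":-1.14,"dy":0.01,"dz":0,"wx":0,"wy":0,"wz":0,"gripper":-0.5}
    - {"dx":-1.12,"dy":-0.21,"dz":0,"wx":0,"wy":0,"wz":0,"gripper":-0.5}
    - {"dx":-1.05,"dy":-0.43,"dz":0,"wx":0,"wy":0,"wz":0,"gripper":-0.5}
    - {"dx":-0.95,"dy":-0.62,"dz":0,"wx":0,"wy":0,"wz":0,"gripper":-0.5}
    - {"dx":-0.81,"dy":-0.8,"dz":0,"wx":0,"wy":0,"wz":0,"gripper":-0.5}

```text
time_s: 16.05
tcp_pos: [0.5875, -0.0268, 0.1633]
tool_rot: [-0.078, 0.969, 0.015, 0.233]
wrist_force: [-4.7, 0.9, 5.8]
finger_gap: 0.0269
gripper_force: 30.0
```

```bash
python3 st.py
```

```text
t 16.05 tcp mach [ 0.0246 -0.084   0.1633] tip [ 0.0346 -0.0842  0.1437] axes x,z [-0.891   0.0046 -0.454 ] [ 0.454  -0.0112 -0.8909]
F mach [-4.4653  1.7156  5.8171] j [ 0.1465  0.0058 -0.1346  2.1059 -0.1303  0.5674  1.8377] gap 0.026928693803381462 29.988570176155918
wheel frame u,-y,h mm [ 45.2557 -37.4042  30.3091] r 58.71244155999974 ang -0.6906976611682425 F u,-y,ax -1.3376944488968645 -1.715569180584194 7.210272454531231
```

Request:
send_rows:
  rows:
    - {"dx":-0.64,"dy":-0.94,"dz":0,"wx":0,"wy":0,"wz":0,"gripper":-0.5}
    - {"dx":-0.44,"dy":-1.05,"dz":0,"wx":0,"wy":0,"wz":0,"gripper":-0.5}
    - {"dx":-0.23,"dy":-1.11,"dz":0.05,"wx":0,"wy":0,"wz":0,"gripper":-0.5}
    - {"dx":0,"dy":-1.14,"dz":0,"wx":0,"wy":0,"wz":0,"gripper":-0.5}
    - {"dx":0.21,"dy":-1.12,"dz":0,"wx":0,"wy":0,"wz":0,"gripper":-0.5}
    - {"dx":0.43,"dy":-1.05,"dz":0,"wx":0,"wy":0,"wz":0,"gripper":-0.5}

```text
time_s: 16.65
tcp_pos: [0.6046, -0.0895, 0.1665]
tool_rot: [-0.078, 0.969, 0.015, 0.234]
wrist_force: [4.2, 2.8, -0.6]
finger_gap: 0.027
gripper_force: 29.9
```

```bash
python3 st.py
```

```text
t 16.65 tcp mach [ 0.0309 -0.1486  0.1665] tip [ 0.0409 -0.1489  0.1469] axes x,z [-0.8901  0.0047 -0.4556] [ 0.4556 -0.0117 -0.8901]
F mach [ 4.6463  2.0904 -0.5554] j [ 0.2223  0.0556 -0.0749  2.0475 -0.2282  0.5949  2.0408] gap 0.02695678629632042 29.943950665328884
wheel frame u,-y,h mm [52.2863 27.2797 30.3025] r 58.97490188377283 ang 0.48088522203730366 F u,-y,ax 3.8878010332645325 -2.0903690414066096 -2.604225160088838
```

Request:
send_rows:
  rows:
    - {"dx":0.3,"dy":-0.49,"dz":0,"wx":0,"wy":0,"wz":0,"gripper":-0.5}
    - {"dx":0.33,"dy":-0.47,"dz":0,"wx":0,"wy":0,"wz":0,"gripper":-0.5}
    - {"dx":0,"dy":0,"dz":0,"wx":0,"wy":0,"wz":0,"gripper":-0.5}
    - {"dx":0,"dy":0,"dz":0,"wx":0,"wy":0,"wz":0,"gripper":-0.5}

```text
time_s: 17.05
tcp_pos: [0.5999, -0.1011, 0.1632]
tool_rot: [-0.077, 0.969, 0.014, 0.233]
wrist_force: [4.3, -3.6, -2.7]
finger_gap: 0.0273
gripper_force: 29.9
```

```bash
python3 st.py
```

```text
t 17.05 tcp mach [ 0.0244 -0.1593  0.1632] tip [ 0.0344 -0.1596  0.1436] axes x,z [-0.8906  0.0064 -0.4547] [ 0.4546 -0.0132 -0.8906]
F mach [ 3.621  -4.2326 -2.6926] j [ 0.2379  0.0561 -0.065   2.0543 -0.2467  0.5934  2.078 ] gap 0.02734895023077721 29.93578299515093
wheel frame u,-y,h mm [44.9529 37.9299 30.2898] r 58.81696987138114 ang 0.7008662601453199 F u,-y,ax 2.003874946230581 4.232556693130223 -4.043006593093462
```

Request:
send_rows:
  rows:
    - {"dx":-0.1,"dy":0.1,"dz":0,"wx":0,"wy":0,"wz":0,"gripper":-0.5}
    - {"dx":0,"dy":0,"dz":0,"wx":0,"wy":0,"wz":0,"gripper":-0.5}
    - {"dx":0,"dy":0,"dz":0,"wx":0,"wy":0,"wz":0,"gripper":-0.5}

```text
time_s: 17.35
tcp_pos: [0.6007, -0.0996, 0.1637]
tool_rot: [-0.077, 0.969, 0.014, 0.233]
wrist_force: [4.0, -2.2, -2.2]
finger_gap: 0.0268
gripper_force: 29.9
```

```bash
python3 st.py
```

```text
t 17.35 tcp mach [ 0.0254 -0.1579  0.1637] tip [ 0.0354 -0.1582  0.1441] axes x,z [-0.8906  0.006  -0.4547] [ 0.4546 -0.0129 -0.8906]
F mach [ 3.5967 -2.8193 -2.2291] j [ 0.2359  0.0563 -0.0663  2.0529 -0.2444  0.594   2.0733] gap 0.026827827717340665 29.93944696878316
wheel frame u,-y,h mm [46.0884 36.578  30.2801] r 58.83956458069813 ang 0.6708567461146621 F u,-y,ax 2.1926693663522387 2.8192880062348227 -3.619021630797731
```

Release, back off along the axis to the earlier viewing pose, and compare.

Request:
send_rows:
  rows:
    - {"dx":0,"dy":0,"dz":0,"wx":0,"wy":0,"wz":0,"gripper":0.2}
    - {"dx":0,"dy":0,"dz":0,"wx":0,"wy":0,"wz":0,"gripper":0.2}
    - {"dx":0,"dy":0,"dz":0,"wx":0,"wy":0,"wz":0,"gripper":0.2}
    - {"dx":0,"dy":0,"dz":0,"wx":0,"wy":0,"wz":0,"gripper":0.2}
    - {"dx":0,"dy":0,"dz":0,"wx":0,"wy":0,"wz":0,"gripper":0.2}
    - {"dx":0,"dy":0,"dz":-1,"wx":0,"wy":0,"wz":0,"gripper":0.2}
    - {"dx":0,"dy":0,"dz":-2,"wx":0,"wy":0,"wz":0,"gripper":0.2}
    - {"dx":0,"dy":0,"dz":-3,"wx":0,"wy":0,"wz":0,"gripper":0.2}
    - {"dx":0,"dy":0,"dz":-3,"wx":0,"wy":0,"wz":0,"gripper":0.2}
    - {"dx":0,"dy":0,"dz":-3,"wx":0,"wy":0,"wz":0,"gripper":0.2}
    - {"dx":0,"dy":0.5,"dz":-2,"wx":0,"wy":0.06,"wz":0,"gripper":0.2}
    - {"dx":0,"dy":0,"dz":0,"wx":0,"wy":0,"wz":0,"gripper":0.2}

```text
time_s: 18.55
tcp_pos: [0.538, -0.1029, 0.2935]
tool_rot: [-0.079, 0.975, 0.011, 0.206]
wrist_force: [0.1, 0.1, 1.2]
finger_gap: 0.0519
gripper_force: 0.0
```

```bash
python3 st.py
python3 - <<'E'
from rig import *
import cv2,pickle
s=observe();c=camera('wrist');pickle.dump((s,c),open('w4.pkl','wb'))
im=cv2.convertScaleAbs(cv2.resize(c['pixels'][:,:,::-1],(800,500),interpolation=cv2.INTER_CUBIC),alpha=1.4,beta=15)
cv2.imwrite('pics/w4.png',im)
E
```

```text
t 18.55 tcp mach [-0.037  -0.1506  0.2935] tip [-0.0281 -0.1509  0.2734] axes x,z [-0.9145  0.0047 -0.4045] [ 0.4044 -0.0134 -0.9145]
F mach [0.1543 0.0885 1.2084] j [ 0.2644 -0.1544 -0.0657  1.9558 -0.1757  0.9508  2.0034] gap 0.051860026836437534 0.0
wheel frame u,-y,h mm [ 49.2841  29.2458 174.2252] r 57.30831292348837 ang 0.535561622677261 F u,-y,ax 0.6861433506184724 -0.08852252129708614 1.0066499274855412
```

View pics/w4.png

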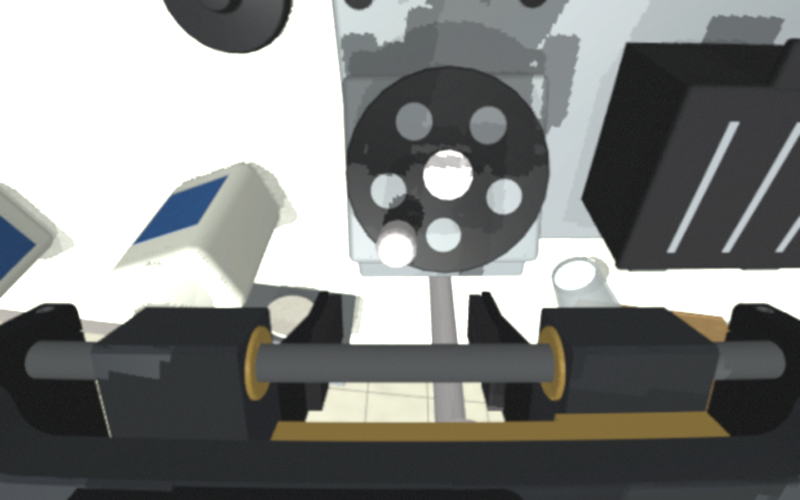

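The knob is back near its start and the lid is shut. I'll measure the residual angle from the wheel's holes before and after.

```bash
cat > ang.py <<'E'
from crank import *
p=np.load('crank.npy');C=p[:3]
def angs(fn):
    s,c=pickle.load(open(fn,'rb'));T=wT(s,c);V=dict(c);V['world_to_cam']=np.linalg.inv(T)
    g=cv2.GaussianBlur(cv2.cvtColor(c['pixels'],cv2.COLOR_RGB2GRAY),(3,3),0)
    hc=proj(V,W(C));res=[]
    # rectify wheel face: 1 px = 0.5 mm
    k=np.array([[i,j] for i in(-1,1) for j in(-1,1)])*.07
    src=np.float32([proj(V,W(C+a*u+b*np.array([0,-1,0]))) for a,b in k]);dst=np.float32([[200+b*2000,200-a*2000] for a,b in k])
    return cv2.warpPerspective(g,cv2.getPerspectiveTransform(src,dst),(400,400))
def cent(I):
    out=[];n,l,st,ce=cv2.connectedComponentsWithStats((I>75).astype(np.uint8))
    for i in range(1,n):
        d=ce[i]-200;r=np.hypot(*d)
        if 600<st[i,4]<2500 and 50<r<110 :out.append((np.arctan2(d[0],-d[1]).round(3),(r/2).round(1),st[i,4]))
    return sorted(out)
if __name__=='__main__':
    a,b=angs('w2.pkl'),angs('w4.pkl');print(cent(a));print(cent(b))
    pa,pb=[cv2.warpPolar(x,(110,1440),(200,200),110,cv2.WARP_POLAR_LINEAR)[:,55:95].astype(np.float32) for x in(a,b)]
    print('phase shift deg',cv2.phaseCorrelate(pa,pb)[0][1]/4)
E
python3 ang.py
```

```text
[(np.float64(-2.505), np.float64(50.2), np.int32(1853)), (np.float64(-1.324), np.float64(46.8), np.int32(2377)), (np.float64(1.37), np.float64(43.2), np.int32(2249)), (np.float64(2.62), np.float64(47.2), np.int32(1935))]
[(np.float64(-2.486), np.float64(50.6), np.int32(1900)), (np.float64(-1.308), np.float64(46.6), np.int32(2351)), (np.float64(1.41), np.float64(43.3), np.int32(2114)), (np.float64(2.656), np.float64(48.1), np.int32(1860))]
phase shift deg 0.11064097286728725
```

The wheel is 0.03 rad (about 1.6 mm at the knob) past one full turn, the lid is shut, and the gripper is clear of everything. Handing in.

```bash
python3 -c "
from rig import *
print(sign_off())"
```

```text
the job is handed in; nothing more can be done
None
```

I shut the lid onto its stop and gave the crank wheel one full clockwise turn, leaving the knob about 0.03 rad (1.6 mm) past its start; I then let go, backed the gripper clear and handed the job in at about 19 s, with nothing else seen to have moved.

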